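# Smooth one flat of a hexagonal bar, then index it to the third stop and hold it there

## Task

Take the sprung smoothing block from its cork pad and, with a light steady push that squeezes its spring, draw it along the top flat of the hexagonal bar in one unbroken stroke from the tail support end to the gearbox end, then set the block back flat and wholly on the cork pad. Then turn the winged knob on the gearbox clockwise, feeling the clicks, to the third stop from home without running on past it, and finish still gripping the knob to hold it there, because its return spring drives it home if it is let go. Leave the other things on the bench where they are.

Things in the scene. Friction and masses are not known exactly. Their poses are not given: they have to be found in the camera images.
- index_head: Grey indexing head fixed to the bench. Origin at bench level below the bar's axis. Its y axis runs along the bar, from the tail support (low block at y -144 to -160 mm, top 61 mm) to the gearbox (y 60 to 145, x -42 to 42 mm, top 86 mm, dial plate on it to 90 mm). Base plate x -50 to 50, y -165 to 145, 12 mm thick
- hex_bar: Pale wooden hexagonal bar, 50 mm across flats (each flat 29 mm wide), lying along the head's y axis from y -140 to +60 mm; origin on its axis, 52 mm above the bench, so the top flat is 77 mm above the bench. It turns with the knob (60 degrees brings up the next flat)
- bar_start (a point): Point on the top flat, 100 mm from the head's origin towards the tail support (head frame x 0, y -100, z 77 mm): the block's centre starts its stroke about here
- bar_end (a point): Point on the top flat near the gearbox (head frame x 0, y +10, z 77 mm): the block's centre ends its stroke about here; the block's front edge is then 15 mm from the gearbox
- cork_pad: Cork pad fixed on the bench, 100 x 120 mm (x, y), 4 mm thick; origin at the centre of its underside. The smoothing block starts on it, its long side along the pad's y to within 0.15 rad
- smoothing_block: Loose wooden block with a dark sole, 44 x 70 x 14 mm (x, y, z), about 0.2 kg; origin under its centre. Above it on two stems stands a dark wooden handle rib, 26 mm wide (x), 60 long (y), 26 to 60 mm above the sole. The handle is sprung: it sinks up to 12 mm straight down, 1.8 N preload plus 0.6 N per mm; sunk 4 to 8 mm, the block presses with 6 to 8 N
- block_grip (a point): Point in the middle of the handle of the smoothing block, 49 mm above the sole (23 mm above the handle's underside); grip across the handle (block's x). Keep fingertips above the handle's underside
- knob_wing: Black winged knob on the gearbox, axis vertical at head frame x 0, y 102.5 mm. Wing 16 mm thick (own x), 50 long (own y), 98 to 133 mm above the bench, on a round skirt 43 mm wide (top 98 mm); origin on the axis at 92 mm. A pale line on top marks its +y end, the pointer: at home 120 degrees from the head's x axis (30 from its y axis), at the third stop 60 degrees
- knob_grip (a point): Point on the knob's axis in the middle of the wing's height, 119 mm above the bench; axes as the knob wing. Grip across the wing (own x)
- index_knob (a joint): Knob angle (rad): 0 at home, where it starts against an end stop; grows clockwise seen from above to 2.09. A stop clicks every 20 degrees (0.349; dots on the dial, larger dot home): third at 1.047. A spring of 0.11 to 0.14 N m drives it home from any angle, with a click ripple of 0.08 N m: after a stop the torque rises to about 0.2, then drops to about 0.04 and climbs again at the next
- offcut_2: Bystander: short wooden offcut 30 x 90 x 20 mm, lying in front of the head; origin under its centre
- tape_measure: Bystander: yellow tape measure 39 x 90 x 70 mm, front left; origin under its centre
- hex_nut_1: Bystander: steel hex nut 18 x 21 x 10 mm, front left; origin under its centre
- hex_nut_2: Bystander: steel hex nut 18 x 21 x 10 mm, front left; origin under its centre
- carpenter_pencil: Bystander: red flat pencil 15 x 159 x 8 mm, lying in front of the head; origin under its centre
- screwdriver_b: Bystander: screwdriver 28 x 199 x 24 mm with red handle, lying in front near the bench edge; origin under its centre

How it is judged:
By the outcome, as a careful person would: the job done as asked, in the order asked, and still so for the second after the job is handed in, while the arm keeps its last pose, push and grip.
It also fails if it takes over 72 s, if anything falls off the work surface, if the arm or the gripper's body presses on something with over 40 N, if the wrist force passes 120 N, or if a joint passes its speed limit or range.

## Robot

A 6-joint arm with a two-finger parallel gripper is mounted at the origin on a cart in front of the work surface, level with it; the furniture and walls round the work are solid. World frame = base frame: x ahead of the robot, y to its left, z up, the work surface at z = 0. Lengths are in mm, angles in rad, forces in N, time in s.
With the tool pointing down it reaches from about 300 to 775 mm from the base axis. Payload 14.6 kg.
Tool frame: the origin (TCP) lies between the finger pads; the fingertips stand 22 mm ahead of it and the grasp point (between the pads) lies 3 mm ahead of it (manip.tcp_to_tips is the distance from the TCP to the fingertips, in mm); y points along the fingers, z is the direction in which the jaws open and shut, and the axes are right-handed (so a half turn about y gives the same grasp; the last joint's range is limited). The gripper opens to 94 mm and grips with 3 to 60 N. Pads are 16 mm wide; open, the fingers measure 119 mm over their backs; the gripper's body (75 mm by 177 mm) begins 78 mm behind the grasp point.
Start: joints at [-1.411, 0.3, 1.521, -0, 1.321, -0.067], TCP at [123.667, -535.907, 227.446] pointing down, gripper open.
Joint ranges: [-3.03, 3.03], [-0.79, 2.21], [0.23, 2.52], [-1.04, 4.18], [0, 3.07], [-2.55, 2.55]. Speed limits (rad/s): [2.22, 2.22, 2.57, 3.14, 3.14, 3.14].

## Interface

Orientations are given as [roll, pitch, yaw] about the fixed x, y, z axes, in that order (R = Rz(yaw) Ry(pitch) Rx(roll)).
In Python, from cell import manip gives the robot as it stands.
- The arm moves only by the shell command python3 -m jog 'ROWS' [OPENING] [FORCE]. ROWS is JSON, one flat list of numbers, 6 for each row, row after row: the shift along the tool's x, y, z in mm, then the turn, a rotation vector about the tool's x, y, z in degrees. A call has 1 to 10 rows; each row is the pose to reach, as a shift and turn from the pose commanded when the call began, along the tool's axes at that moment; what a row does not reach only later rows make up. A row lasts 1/12 s, in which the tool goes at most 41.7 mm and 7.16 degrees, less where a joint would pass 70% of its speed; a pose out of reach is approached as far as the arm can. A call with a gripper value outside its range is refused whole. OPENING is the finger opening in mm, from 0 to 94, set as the call begins (- or left out, the last holds). The fingers move at their own pace and stop on an object; FORCE is the grip in N (left out, the last holds). Time passes only in rows, so rows that repeat a pose let the fingers close. It gives the time, the measured TCP pose, the force and the opening at its end, in the units of the state.
- manip.read_state(): the state, without advancing time (a new reading comes with each control period).
- manip.camera(name): name is "scene" or "top" or "wrist"; returns a dict with "img" (420x560x3 uint8, red, green, blue), "intrinsics" (3x3 intrinsics, pixels), "origin" and "orientation" of the camera in the world. Camera axes: x right, y down, z forward; pixel columns grow to the right and rows downward; lengths in mm; the calibration is good to about 2 mm. A picture is of the moment at which its call begins. There is no depth.
- manip.sign_off(): hands the job in, once; it reports no verdict.
Trained networks look in a picture, given as the dict that the camera call returned (one of the last four; its "shot" number tells which), for a name from the list of things; names that differ only in an ending like _2 or _b are one class to them, and where a whole thing is asked for, a point or a joint stands for the part that bears it (a point fixed in the world has none). Each returns a list of dicts, best first, with "score" (0 to 1); they miss things now and then, are a little off and sometimes report something else, mostly with a low value. They report only what shows in the picture. A call takes as long as a camera call.
- manip.masks_of(thing, picture): "pixels" (420x560 bool, what is visible of it) and "xy" ([column, row] in pixels, amid what is visible of it).
- manip.tip_of(thing, picture): "xy" ([column, row] in pixels: a listed point, or the origin of a listed thing).
The state is a dict: "clock": time; "joints": joint angles; "qd": joint speeds; "effort": joint torques, N m; "eef_pos": TCP position; "eef_rot": TCP orientation; "wrist_force": force on the tool from outside, world axes, zero at the start; "moment": the same for the moment, N m; "finger_gap": finger opening in mm.
Only numpy, scipy, OpenCV 4.12 (cv2) and the standard library are available. Lean on these libraries where they do the work, as an engineer would, in place of code of your own. Each camera call takes 0.05 s, during which the arm holds its last target.

## Working session

There is one attempt and no reset: what is moved stays moved. The work goes in short steps, Python scripts to look and compute and a shell command to move; the robot and the scene stay as the last step left them, time stands still between calls to the robot, and variables do not carry over. Pictures are saved under pics/ and viewed, and the job is handed in when it is done.

```bash
ls; mkdir -p pics; cat > h.py <<'E'
import numpy as np, cv2
from scipy.spatial.transform import Rotation as R
from cell import manip
def shot(name,fn=None):
    p=manip.camera(name)
    if fn: cv2.imwrite('pics/'+fn,cv2.cvtColor(p['img'],cv2.COLOR_RGB2BGR))
    return p
def camR(p):
    o=np.array(p['orientation'],float)
    return o if o.shape==(3,3) else R.from_euler('xyz',o).as_matrix()
def ray(p,xy):
    K=np.array(p['intrinsics']); d=camR(p)@np.linalg.solve(K,[xy[0],xy[1],1.0]); return np.array(p['origin'],float),d
def onz(p,xy,z):
    o,d=ray(p,xy); return o+d*(z-o[2])/d[2]
def proj(p,X):
    K=np.array(p['intrinsics']); X=np.atleast_2d(X); c=(X-np.array(p['origin']))@camR(p); u=c@K.T; return u[:,:2]/u[:,2:]
E
python3 - <<'E'
from h import *
s=manip.read_state(); print(s)
for n in ['scene','top','wrist']:
    p=shot(n,n+'0.png'); print(n,p['origin'],p['orientation'],p['intrinsics'])
E
```

```text
pics
{'clock': 0.0, 'joints': array([-1.41060381e+00,  3.00470315e-01,  1.52156389e+00,  2.60850563e-06,
        1.32069150e+00, -6.66185278e-02]), 'qd': array([ 7.96975425e-04,  2.39114100e-04,  8.78681962e-04,  8.17075110e-05,
        9.71910724e-04, -9.68147162e-04]), 'effort': array([ 1.24827537e-03, -5.31802011e+01, -3.52735913e+01,  7.09236693e-02,
        2.43535725e-02, -1.13077563e-04]), 'eef_pos': array([ 123.63052897, -535.69016229,  226.89401596]), 'eef_rot': array([-1.57192670e+00,  7.79477721e-05, -2.91478230e+00]), 'wrist_force': array([-0.01258555, -0.06514535, -0.09371267]), 'moment': array([ 0.00022393, -0.0094596 , -0.02662927]), 'finger_gap': 94.38176724500764}
scene [191.75370228 569.78241852 677.67366278] [-2.29153755 -0.02249901 -2.62997837] [[433.38362981   0.         274.6260378 ]
 [  0.         433.38362981 209.86510572]
 [  0.           0.           1.        ]]
top [  23.02386069 -234.08313028 1335.11736779] [-2.75329901  0.00640294 -1.09629482] [[496.83969052   0.         283.6141237 ]
 [  0.         496.83969052 203.94775873]
 [  0.           0.           1.        ]]
wrist [ 202.77361255 -517.41581596  385.10261519] [ 2.86142525e+00  1.18310280e-03 -1.34306970e+00] [[314.84957694   0.         282.14531979]
 [  0.         314.84957694 211.14466265]
 [  0.           0.           1.        ]]
```

View pics/scene0.png

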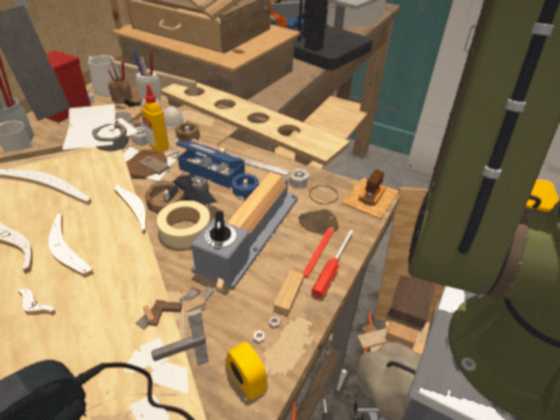

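View pics/top0.png

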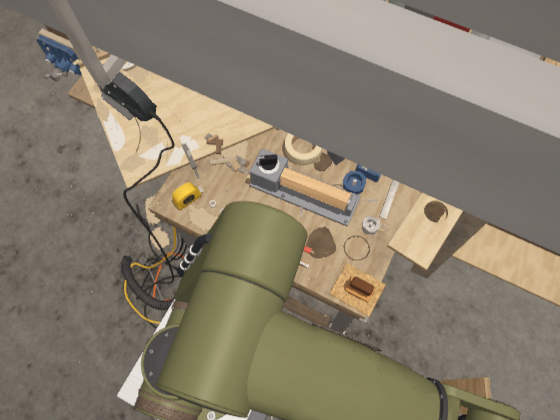

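View pics/wrist0.png

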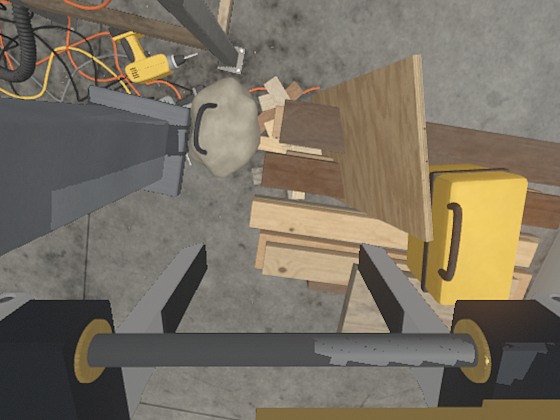

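```bash
python3 - <<'E'
from h import *
for n in ['scene','top']:
    p=manip.camera(n)
    for t,z in [('index_head',0),('bar_start',77),('bar_end',77),('cork_pad',0),('smoothing_block',4),('block_grip',53),('knob_wing',92),('knob_grip',119),('hex_bar',52)]:
        r=manip.tip_of(t,p)
        print(n,t,[(np.round(q['xy'],1).tolist(),round(q['score'],2),np.round(onz(p,q['xy'],z),1).tolist()) for q in r[:2]])
E
```

```text
scene index_head [([245.8, 234.4], 0.89, [570.9, -5.8, 0.0])]
scene bar_start [([267.8, 183.2], 0.95, [572.8, -104.9, 77.0])]
scene bar_end [([243.5, 209.5], 0.72, [571.5, -0.8, 77.0])]
scene cork_pad [([367.8, 196.9], 0.87, [382.0, -270.9, 0.0])]
scene smoothing_block [([371.4, 192.7], 0.67, [378.9, -286.2, 4.0])]
scene block_grip [([375.0, 178.8], 0.62, [376.0, -279.2, 53.0])]
scene knob_wing [([223.9, 236.6], 0.92, [552.1, 98.7, 92.0])]
scene knob_grip [([220.3, 222.7], 0.81, [562.2, 93.2, 119.0]), ([249.2, 234.1], 0.69, [499.4, 91.5, 119.0])]
scene hex_bar [([220.3, 237.2], 0.57, [582.0, 71.6, 52.0])]
top index_head [([301.3, 186.8], 0.58, [577.1, 1.6, 0.0])]
top bar_start [([334.2, 190.1], 0.71, [577.5, -97.5, 77.0])]
top bar_end [([300.9, 179.7], 0.91, [564.1, -1.3, 77.0])]
top cork_pad [([357.8, 290.0], 0.7, [372.3, -271.0, 0.0])]
top smoothing_block [([358.8, 290.5], 0.96, [371.2, -273.8, 4.0]), ([300.9, 183.3], 0.22, [585.0, 7.0, 4.0])]
top block_grip [([363.6, 284.0], 0.8, [379.8, -276.6, 53.0])]
top knob_wing [([268.7, 161.9], 0.67, [565.9, 100.7, 92.0])]
top knob_grip [([363.6, 283.9], 0.54, [361.6, -274.3, 119.0]), ([269.7, 155.3], 0.48, [573.4, 100.5, 119.0])]
top hex_bar [([300.4, 182.1], 0.79, [567.5, 1.2, 52.0]), ([188.9, 199.9], 0.41, [376.4, 255.2, 52.0])]
```

The scene view shows the cork pad and block at about (370,195), the head from (215,250) to (285,185), and the knob at (220,230). The top view shows the pad at (358,290) and the head from (262,175) to (350,205). The wrist sees only the floor. Next I'll get orientations from the masks.

```bash
cat >> h.py <<'E'
def rect(p,thing,z,k=0,minarea=0):
    m=manip.masks_of(thing,p)
    if not m: return None
    m=m[k]; cs,_=cv2.findContours(m['pixels'].astype(np.uint8),cv2.RETR_EXTERNAL,cv2.CHAIN_APPROX_NONE)
    c=max(cs,key=cv2.contourArea)[:,0,:]
    P=np.array([onz(p,q,z)[:2] for q in c],np.float32)
    (c0,s,a)=cv2.minAreaRect(P); 
    b=cv2.boxPoints((c0,s,a)); e=[b[1]-b[0],b[2]-b[1]]; L=max(e,key=np.linalg.norm)
    ang=np.degrees(np.arctan2(L[1],L[0]))%180
    return dict(score=round(m['score'],2),c=np.round(c0,1),s=np.round(sorted(s),1),long_ang=round(float(ang),1),n=int(m['pixels'].sum()))
def delta(pos,yaw_deg,cmd=None):
    s=manip.read_state(); p0=np.array(s['eef_pos']); r0=R.from_euler('xyz',s['eef_rot'])
    if cmd is not None: p0=np.array(cmd[0]); r0=R.from_euler('xyz',[-90,0,cmd[1]],degrees=True)
    r1=R.from_euler('xyz',[-90,0,yaw_deg],degrees=True)
    d=r0.inv().apply(np.array(pos)-p0); rv=(r0.inv()*r1).as_rotvec(degrees=True)
    print('shift',np.round(d,1).tolist(),'turn',np.round(rv,2).tolist(),'rows',round(max(np.linalg.norm(d)/41.7,np.linalg.norm(rv)/7.16),1))
E
python3 - <<'E'
from h import *
for n in ['scene','top']:
    p=manip.camera(n)
    for t,z in [('hex_bar',77),('cork_pad',4),('smoothing_block',53),('knob_wing',133),('index_head',0)]:
        print(n,t,rect(p,t,z))
delta([377,-278,227.4],-90)
E
```

```text
scene hex_bar {'score': 0.88, 'c': array([557.2, -47.4]), 's': array([ 57. , 195.8]), 'long_ang': 92.7, 'n': 1453}
scene cork_pad {'score': 0.79, 'c': array([ 376.4, -271.5]), 's': array([100.8, 123.7]), 'long_ang': 86.8, 'n': 864}
scene smoothing_block {'score': 0.74, 'c': array([ 367. , -253.8]), 's': array([ 46.7, 137.1]), 'long_ang': 93.6, 'n': 582}
scene knob_wing {'score': 0.57, 'c': array([551.8, 109.7]), 's': array([37.6, 85.7]), 'long_ang': 125.8, 'n': 439}
scene index_head {'score': 0.75, 'c': array([597.3, -51. ]), 's': array([152.2, 381.7]), 'long_ang': 92.9, 'n': 6015}
top hex_bar {'score': 0.67, 'c': array([559.2, -44.1]), 's': array([ 57.7, 198.8]), 'long_ang': 91.9, 'n': 1243}
top cork_pad {'score': 0.84, 'c': array([ 373.6, -268.3]), 's': array([100.2, 119.1]), 'long_ang': 86.6, 'n': 1098}
top smoothing_block {'score': 0.64, 'c': array([ 366.3, -271.7]), 's': array([47.9, 67.5]), 'long_ang': 88.2, 'n': 466}
top knob_wing {'score': 0.69, 'c': array([549.3,  91.7]), 's': array([41.9, 48.5]), 'long_ang': 124.1, 'n': 215}
top index_head {'score': 0.93, 'c': array([579.9,   1.3]), 's': array([129.9, 335.6]), 'long_ang': 91.7, 'n': 3788}
shift [-304.8, 0.0, -194.4] turn [0.0, -77.01, 0.0] rows 10.8
```

```bash
python3 -m jog '[-38,0,-24,0,-7,0, -76,0,-48,0,-14,0, -114,0,-72,0,-21,0, -152,0,-96,0,-28,0, -190,0,-120,0,-35,0, -228,0,-145,0,-42,0, -266,0,-170,0,-49,0, -304,0,-194,0,-56,0, -304,0,-194,0,-63,0, -304,0,-194,0,-70,0]'; python3 -m jog '[0,0,0,0,-7,0, 0,0,0,0,-7,0]'
python3 - <<'E'
from h import *
p=shot('wrist','w1.png')
print(p['origin'],manip.read_state()['eef_pos'],np.degrees(manip.read_state()['eef_rot']))
for t,z in [('cork_pad',4),('smoothing_block',64)]: print(t,rect(p,t,z))
for t,z in [('cork_pad',0),('smoothing_block',4),('block_grip',53)]: print(t,[(q['xy'],q['score'],onz(p,q['xy'],z)) for q in manip.tip_of(t,p)[:2]])
E
```

```text
clock: 2.58
eef_pos: [378.8, -275.4, 227.6]
eef_rot: [-1.57, 0.0, -1.683]
wrist_force: [-0.9, -0.7, 0.1]
finger_gap: 93.8
clock: 2.75
eef_pos: [376.6, -278.1, 227.5]
eef_rot: [-1.571, -0.0, -1.564]
wrist_force: [-1.0, -0.1, 0.4]
finger_gap: 94.2
[ 376.34829533 -196.96472291  385.63047184] [ 376.33245548 -278.37932695  227.46121966] [-9.00011486e+01  6.76053597e-04 -9.00954837e+01]
cork_pad {'score': 0.75, 'c': array([ 375.6, -269.5]), 's': array([101.3, 121.1]), 'long_ang': 86.5, 'n': 5651}
smoothing_block {'score': 0.75, 'c': array([ 376.2, -269.2]), 's': array([38.3, 69.7]), 'long_ang': 89.5, 'n': 2300}
cork_pad []
smoothing_block [([279.5, 187.6], 0.71, array([ 373.88285571, -276.67382018,    4.        ])), ([278.7, 196.0], 0.28, array([ 372.94826738, -287.32813851,    4.        ]))]
block_grip [([278.2, 197.3], 0.79, array([ 372.8492383 , -277.17879908,   53.        ]))]
```

View pics/w1.png

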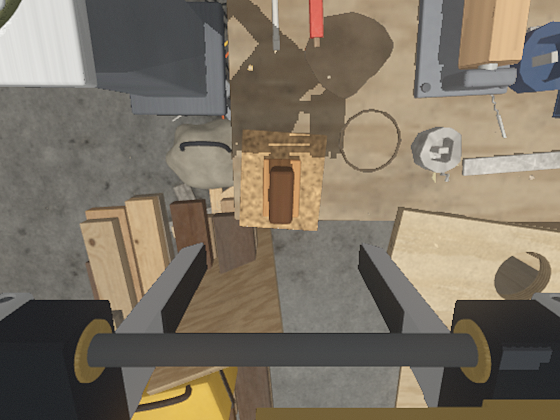

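The wrist view shows the pad at columns 238–327, rows 130–230, with the dark handle at about (281,195). I'll zoom in for the yaw.

```bash
python3 - <<'E'
from h import *
p=shot('wrist')
im=cv2.cvtColor(p['img'],cv2.COLOR_RGB2BGR)[125:240,230:335]
cv2.imwrite('pics/w1z.png',cv2.resize(im,None,fx=5,fy=5,interpolation=cv2.INTER_CUBIC))
E
```

```text
(no output)
```

View pics/w1z.png

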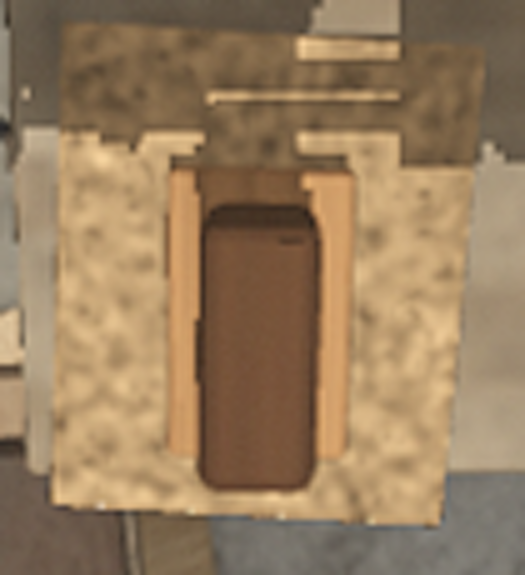

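```bash
python3 - <<'E'
from h import *
p=manip.camera('wrist')
f=lambda x,y,z: np.round(onz(p,[230+(x+.5)/5-.5,125+(y+.5)/5-.5],z)[:2],1)
T=[f(*q,64) for q in [(204,230),(320,230),(316,490),(198,490)]]; print('handle',T,np.mean(T,0))
B=[f(*q,18) for q in [(168,170),(354,172),(347,455),(166,455)]]; print('body',B,np.mean(B,0))
C=[f(*q,4) for q in [(64,25),(484,48),(440,523),(52,503)]]; print('pad',C,np.mean(C,0))
for Q in (T,B,C):
    for a,b in ((3,0),(2,1)): d=Q[b]-Q[a]; print(np.degrees(np.arctan2(d[1],d[0])))
E
```

```text
handle [array([ 364.7, -247. ]), array([ 388.4, -247. ]), array([ 388.1, -303.1]), array([ 362.7, -303. ])] [ 375.975 -275.025]
body [array([ 354.8, -240.1]), array([ 397.9, -240.6]), array([ 397.2, -309.2]), array([ 353. , -309.1])] [ 375.725 -274.75 ]
pad [array([ 330.1, -207.8]), array([ 428.9, -213.2]), array([ 422.1, -331.7]), array([ 322.7, -326.1])] [ 375.95 -269.7 ]
87.95459151111278
89.69360837772933
88.50566640873346
89.41536947929484
86.42065037505736
86.71574269410273
```

```bash
python3 -m jog '[-3.5,40,-0.4,0,1,0, -3.5,80,-0.4,0,1,0, -3.5,120,-0.4,0,1,0, -3.5,150,-0.4,0,1,0, -3.5,164,-0.4,0,1,0, -3.5,171,-0.4,0,1,0, -3.5,171,-0.4,0,1,0, -3.5,171,-0.4,0,1,0]' 50 5
python3 - <<'E'
from h import *
p=shot('wrist','w2.png'); s=manip.read_state(); print(s['eef_pos'],np.degrees(s['eef_rot']),s['wrist_force'],s['finger_gap'])
p=shot('scene','s2.png')
E
```

```text
clock: 3.82
eef_pos: [376.2, -275.4, 57.2]
eef_rot: [-1.57, -0.001, -1.589]
wrist_force: [0.2, -0.4, 0.2]
finger_gap: 50.3
[ 376.37778322 -275.52306577   57.60712451] [-8.99210363e+01 -6.61949313e-02 -9.10266980e+01] [-0.21139967  0.49120606 -0.61877657] 50.07737607304344
```

View pics/w2.png

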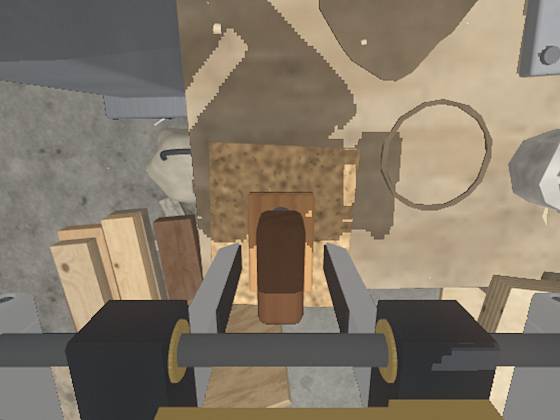

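The handle, at columns 257–305, sits centred between the fingers. Closing now, first gently and then firmly.

```bash
python3 -m jog '[0,0,0,0,0,0, 0,0,0,0,0,0, 0,0,0,0,0,0, 0,0,0,0,0,0, 0,0,0,0,0,0, 0,0,0,0,0,0]' 15 5;  python3 -m jog '[0,0,0,0,0,0, 0,0,0,0,0,0]' 10 35; python3 -m jog '[0,-10,0,0,0,0, 0,-30,0,0,0,0, 0,-65,0,0,0,0, 0,-100,0,0,0,0, 0,-100,0,0,0,0]'
python3 - <<'E'
from h import *
p=shot('wrist','w3.png'); s=manip.read_state(); print(s['eef_pos'],np.degrees(s['eef_rot']),s['wrist_force'],s['finger_gap'])
for n in ['scene','top']:
    p=shot(n,n+'3.png')
E
```

```text
clock: 4.42
eef_pos: [375.9, -275.1, 56.6]
eef_rot: [-1.571, -0.0, -1.588]
wrist_force: [0.3, 0.3, 0.7]
finger_gap: 26.0
clock: 4.58
eef_pos: [376.0, -275.1, 56.5]
eef_rot: [-1.571, -0.0, -1.588]
wrist_force: [0.3, -0.6, 1.8]
finger_gap: 25.3
clock: 5.0
eef_pos: [377.6, -276.4, 162.8]
eef_rot: [-1.564, -0.006, -1.588]
wrist_force: [0.6, 0.0, -0.9]
finger_gap: 25.8
[ 376.80144277 -275.78427498  159.68176789] [-89.74688458  -0.209668   -90.99982426] [ 0.59283077  0.91499914 -1.32934002] 25.632413068966276
```

View pics/w3.png

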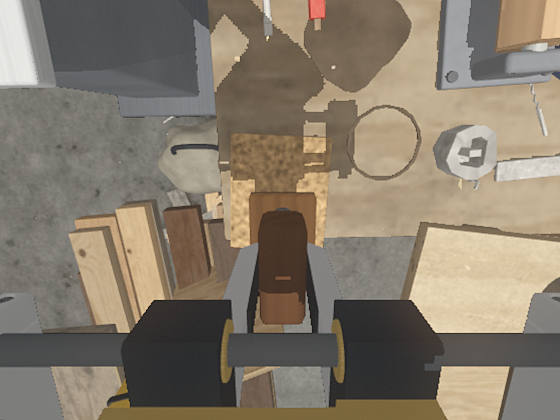

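View pics/scene3.png

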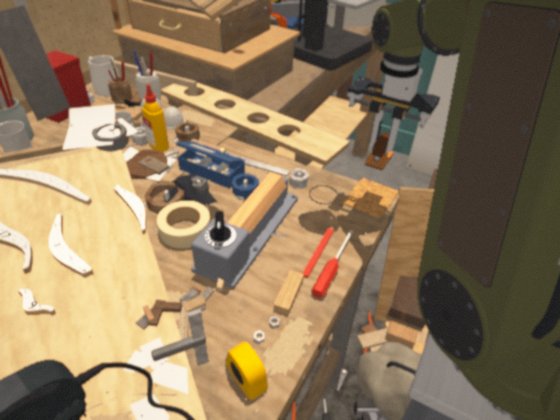

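View pics/top3.png

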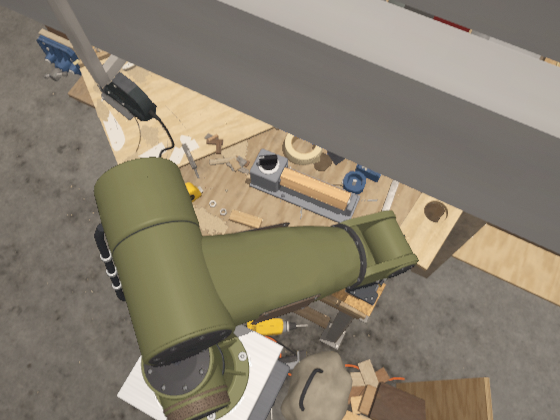

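The block is held (gap 25.6) and clear of the pad. The scene view shows it at (380,155). Next I'll move over the start of the bar, high up, and refine the head pose.

```bash
python3 - <<'E'
from h import *
delta([573,-103,200],-88)
E
```

```text
shift [-175.2, -43.9, 194.4] turn [0.02, -3.0, -0.01] rows 6.4
```

```bash
python3 -m jog '[-10,-15,12,0,0,0, -35,-43,40,0,-1,0, -60,-43,68,0,-2,0, -87,-43,97,0,-3,0, -114,-43,127,0,-3,0, -141,-43,157,0,-3,0, -162,-43,182,0,-3,0, -172,-43,194,0,-3,0, -173,-43,195,0,-3,0, -173,-43,195,0,-3,0]'
python3 - <<'E'
from h import *
p=shot('wrist','w4.png'); s=manip.read_state(); print(s['eef_pos'],np.degrees(s['eef_rot']),s['wrist_force'],s['finger_gap'])
im=cv2.cvtColor(p['img'],cv2.COLOR_RGB2BGR)[0:240,200:400]
cv2.imwrite('pics/w4z.png',cv2.resize(im,None,fx=2.5,fy=2.5,interpolation=cv2.INTER_CUBIC))
for t,z in [('hex_bar',77),('knob_wing',133)]: print(t,rect(p,t,z))
for t,z in [('index_head',0),('bar_start',77),('bar_end',77),('knob_wing',92),('knob_grip',119)]: print(t,[(q['xy'],q['score'],onz(p,q['xy'],z)) for q in manip.tip_of(t,p)[:2]])
E
```

```text
clock: 5.98
eef_pos: [573.5, -104.8, 197.3]
eef_rot: [-1.574, 0.001, -1.535]
wrist_force: [-0.1, -0.6, -2.3]
finger_gap: 25.7
[ 573.09858468 -105.56426736  197.85431677] [-9.01585170e+01  3.56430221e-02 -8.79896401e+01] [-0.0362898  -0.01019165 -2.4895661 ] 25.876068615790118
hex_bar {'score': 0.8, 'c': array([568.5, -15.3]), 's': array([ 53.1, 144. ]), 'long_ang': 93.2, 'n': 11011}
knob_wing None
index_head []
bar_start []
bar_end [([279.1, 79.0], 0.58, array([566.86336447,   8.92085058,  77.        ]))]
knob_wing []
knob_grip []
```

View pics/w4.png

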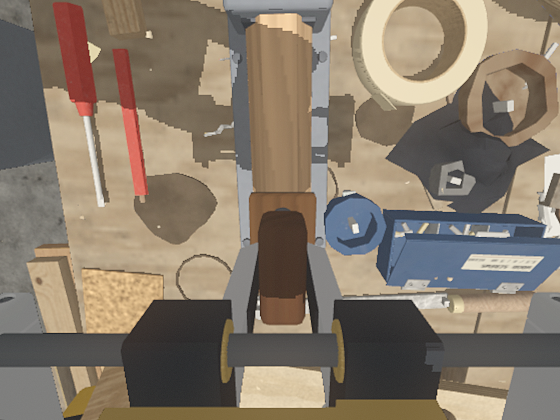

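View pics/w4z.png

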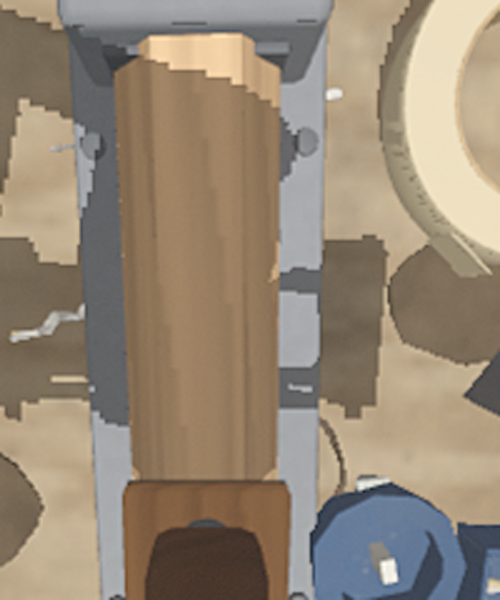

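```bash
python3 - <<'E'
from h import *
p=manip.camera('wrist')
f=lambda x,y,z: np.round(onz(p,[200+(x+.5)/2.5-.5,(y+.5)/2.5-.5],z)[:2],1)
L=[f(118,120,52),f(131,460,52)]; Rr=[f(281,100,52),f(278,460,52)]
print('bar L',L,'R',Rr)
for a in (L,Rr): d=a[0]-a[1]; print(np.degrees(np.arctan2(d[1],d[0])))
a=[f(80,170,12),f(103,560,12)]; b=[f(326,150,12),f(318,470,12)]; print('base',a,b)
for q in (a,b): d=q[0]-q[1]; print(np.degrees(np.arctan2(d[1],d[0])))
im=cv2.cvtColor(p['img'],cv2.COLOR_RGB2BGR)[0:70,210:350]
cv2.imwrite('pics/w4y.png',cv2.resize(im,None,fx=5,fy=5,interpolation=cv2.INTER_CUBIC))
for yaw,x0,y0 in [(2,571,-3)]:
    pass
E
```

```text
bar L [array([538.2,  35.5]), array([543.8, -85.8])] R [array([595.1,  43.8]), array([601.8, -83.8])]
92.643270437769
93.00571715176396
base [array([518.6,  24.5]), array([ 527.7, -141.2])] [array([617.4,  35.4]), array([623.9, -95.4])]
93.1434421242635
92.8449270098339
```

View pics/w4y.png

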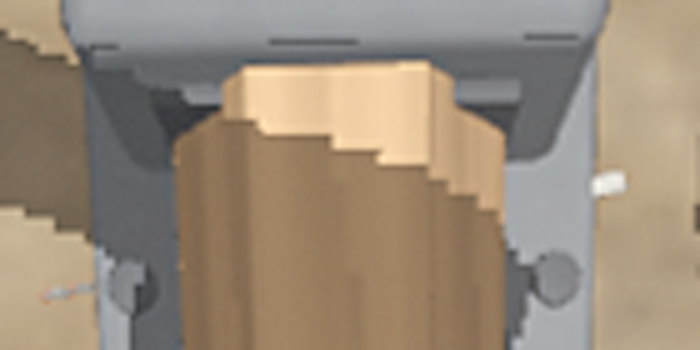

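```bash
python3 - <<'E'
from h import *
p=manip.camera('wrist'); s=manip.read_state(); print(s['eef_pos'],np.degrees(s['eef_rot']),s['wrist_force'])
f=lambda x,y,z: np.round(onz(p,[210+(x+.5)/5-.5,(y+.5)/5-.5],z)[:2],1)
print('flat end',f(245,66,77),f(432,62,77))
print('gearbox top edge',f(70,45,86),f(600,32,86), 'bottom', f(140,165,12),f(545,158,12))
p2=manip.camera('scene')
print([ (q['score'],onz(p2,q['xy'],77)) for t in ('bar_start','bar_end') for q in manip.tip_of(t,p2)[:1]],[ (q['score'],onz(p2,q['xy'],119)) for t in ('knob_grip',) for q in manip.tip_of(t,p2)[:1]])
# block yaw in grasp
im=cv2.cvtColor(p['img'],cv2.COLOR_RGB2BGR)[180:340,220:350]
cv2.imwrite('pics/w4b.png',cv2.resize(im,None,fx=4,fy=4,interpolation=cv2.INTER_CUBIC))
y=2.9*np.pi/180
for Y0 in (-4,-2,0):
    pass
E
```

```text
[ 573.71857627 -105.72549853  199.57469918] [-8.99885328e+01 -2.56725936e-03 -8.80280431e+01] [ 0.35840692  0.2901992  -1.15590312]
flat end [550.   55.8] [579.4  57.4]
gearbox top edge [524.2  55.1] [604.3  59.6] bottom [524.8  56.6] [604.2  60.6]
[(0.77, array([ 567.99048627, -112.51297273,   77.        ])), (0.86, array([577.47192254,   2.31379708,  77.        ]))] [(0.75, array([562.56948018,  93.69721484, 119.        ]))]
```

View pics/w4b.png

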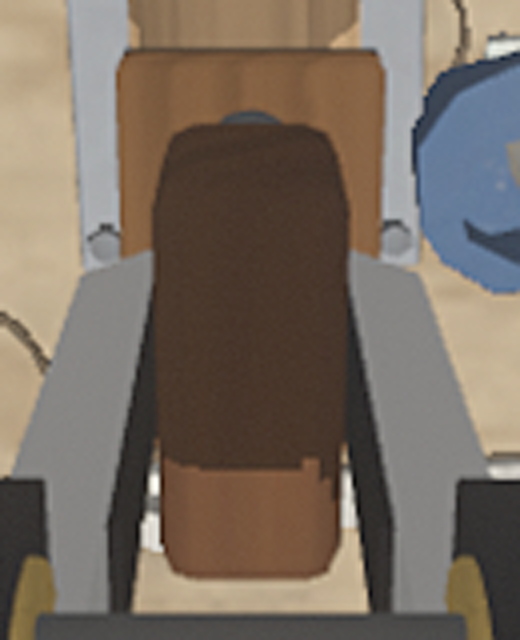

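```bash
python3 - <<'E'
from h import *
delta([573,-102.5,134],-87.1)
E
```

```text
shift [-3.0, 65.5, -0.7] turn [-0.0, -0.91, 0.0] rows 1.6
```

```bash
python3 -m jog '[-1,15,-0.3,0,-0.9,0, -2,35,-0.7,0,-0.9,0, -3,52,-0.7,0,-0.9,0, -3,62,-0.7,0,-0.9,0, -3,65.5,-0.7,0,-0.9,0, -3,65.5,-0.7,0,-0.9,0, -3,65.5,-0.7,0,-0.9,0, -3,65.5,-0.7,0,-0.9,0]'
python3 - <<'E'
from h import *
for i in range(3):
    p=shot('wrist','w5.png'); s=manip.read_state(); print(s['eef_pos'],np.degrees(s['eef_rot']),s['wrist_force'],s['finger_gap'])
shot('scene','s5.png')
im=cv2.cvtColor(p['img'],cv2.COLOR_RGB2BGR)[0:240,200:400]
cv2.imwrite('pics/w5z.png',cv2.resize(im,None,fx=2.5,fy=2.5,interpolation=cv2.INTER_CUBIC))
print(proj(p,[567.9-0.0506*60,-2.6+.9987*60,77]))
E
```

```text
clock: 7.35
eef_pos: [573.5, -102.6, 135.0]
eef_rot: [-1.569, -0.0, -1.52]
wrist_force: [-0.1, 0.3, -1.3]
finger_gap: 26.0
[ 573.4752998  -102.62090733  134.95263027] [-8.99147474e+01 -2.48524049e-02 -8.71076807e+01] [-0.35809925  0.71568946 -1.65480692] 25.50186681526333
[ 573.38876526 -102.59110596  134.82526582] [-8.99266025e+01 -1.97678251e-02 -8.71074933e+01] [-0.13424935 -0.30389595 -1.79830873] 25.88116989517268
[ 573.32567497 -102.57197695  134.66841164] [-8.99376454e+01 -1.64987108e-02 -8.71087056e+01] [-0.63526597  0.16476863 -1.43024029] 25.814115458050775
[[280.60593147 -19.13891184]]
```

View pics/w5z.png

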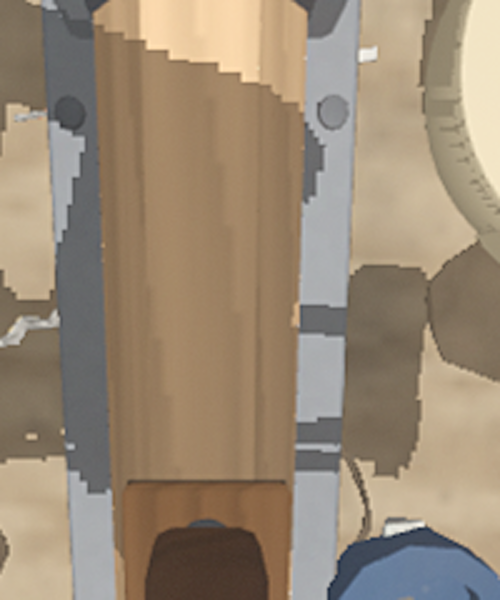

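View pics/s5.png

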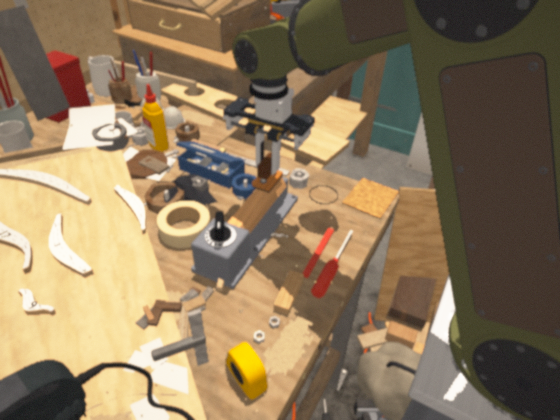

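The block is centred over the bar. I'll descend in small steps and watch the force.

```bash
for i in 1; do python3 -m jog '[0,1.5,0,0,0,0, 0,3,0,0,0,0, 0,3,0,0,0,0, 0,3,0,0,0,0]'; python3 -m jog '[0,1,0,0,0,0, 0,2,0,0,0,0, 0,2,0,0,0,0, 0,2,0,0,0,0]';  python3 -m jog '[0,1,0,0,0,0, 0,2,0,0,0,0, 0,2,0,0,0,0, 0,2,0,0,0,0]'; done
python3 - <<'E'
from h import *
a=[]
for i in range(4): manip.camera('wrist'); s=manip.read_state(); a.append(np.r_[s['eef_pos'],s['wrist_force']])
print(np.round(a,2),np.degrees(s['eef_rot']))
E
```

```text
clock: 7.88
eef_pos: [573.0, -102.5, 130.8]
eef_rot: [-1.571, 0.0, -1.52]
wrist_force: [0.6, 0.5, -1.9]
finger_gap: 26.2
clock: 8.22
eef_pos: [573.2, -102.5, 129.2]
eef_rot: [-1.57, -0.0, -1.52]
wrist_force: [-1.1, 0.6, 1.9]
finger_gap: 25.7
clock: 8.55
eef_pos: [573.2, -102.5, 127.1]
eef_rot: [-1.571, -0.0, -1.52]
wrist_force: [-0.4, -0.5, 3.4]
finger_gap: 25.7
[[ 5.7316e+02 -1.0249e+02  1.2707e+02 -1.2000e-01  2.6000e-01  3.5400e+00]
 [ 5.7315e+02 -1.0250e+02  1.2708e+02 -8.3000e-01  3.0000e-01  3.6300e+00]
 [ 5.7314e+02 -1.0252e+02  1.2705e+02 -1.3900e+00 -2.8000e-01  3.6300e+00]
 [ 5.7313e+02 -1.0250e+02  1.2704e+02  4.6000e-01 -5.1000e-01  3.0300e+00]] [-8.99859879e+01 -1.77178402e-03 -8.71061161e+01]
```

Contact was at TCP z of about 129.6, and the force matches the spring. I'll press to about 6 mm sunk, then check.

```bash
python3 -m jog '[0,1.2,0,0,0,0, 0,2.4,0,0,0,0, 0,3.5,0,0,0,0, 0,3.5,0,0,0,0, 0,3.5,0,0,0,0]'
python3 - <<'E'
from h import *
a=[]
for i in range(4): p=shot('scene','s6.png'); s=manip.read_state(); a.append(np.r_[s['eef_pos'],s['wrist_force']])
print(np.round(a,2),np.degrees(s['eef_rot']))
im=cv2.cvtColor(p['img'],cv2.COLOR_RGB2BGR)[130:290,170:330]
cv2.imwrite('pics/s6z.png',cv2.resize(im,None,fx=3.5,fy=3.5,interpolation=cv2.INTER_CUBIC))
E
```

```text
clock: 9.17
eef_pos: [573.2, -102.5, 123.5]
eef_rot: [-1.571, -0.0, -1.52]
wrist_force: [-0.5, -0.1, 4.7]
finger_gap: 26.0
[[ 5.7314e+02 -1.0250e+02  1.2354e+02 -1.5800e+00 -5.7000e-01  4.2700e+00]
 [ 5.7315e+02 -1.0253e+02  1.2359e+02  1.4000e-01 -2.0000e-02  5.2300e+00]
 [ 5.7316e+02 -1.0251e+02  1.2361e+02 -1.0000e+00  1.3100e+00  4.9500e+00]
 [ 5.7314e+02 -1.0250e+02  1.2358e+02  1.0000e-02 -1.9000e-01  4.9900e+00]] [-8.99869310e+01 -3.10307269e-03 -8.71029931e+01]
```

View pics/s6z.png

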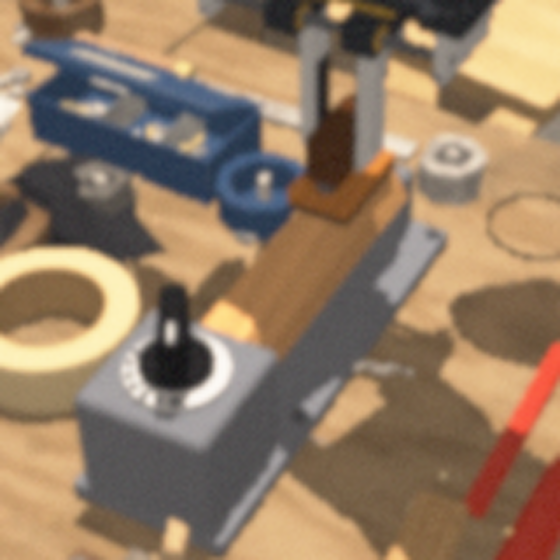

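The block sits flat on the bar, and the force of about 5 N means roughly 6 mm sunk. Now the stroke.

```bash
python3 -m jog '[-1,0,0,0,0,0, -3,0,0,0,0,0, -6,0,0,0,0,0, -10,0,0,0,0,0, -14,0,0,0,0,0, -18,0,0,0,0,0, -22,0,0,0,0,0, -26,0,0,0,0,0, -30,0,0,0,0,0, -34,0,0,0,0,0]'; python3 -m jog '[-4,0,0,0,0,0, -8,0,0,0,0,0, -12,0,0,0,0,0, -16,0,0,0,0,0, -20,0,0,0,0,0, -24,0,0,0,0,0, -28,0,0,0,0,0, -32,0,0,0,0,0, -36,0,0,0,0,0, -40,0,0,0,0,0]'; python3 -m jog '[-4,0,0,0,0,0, -8,0,0,0,0,0, -12,0,0,0,0,0, -16,0,0,0,0,0, -20,0,0,0,0,0, -24,0,0,0,0,0, -28,0,0,0,0,0, -32,0,0,0,0,0, -34,0,0,0,0,0, -36,0,0,0,0,0]'
python3 - <<'E'
from h import *
a=[]
for i in range(3): p=shot('scene','s7.png'); s=manip.read_state(); a.append(np.r_[s['eef_pos'],s['wrist_force']])
print(np.round(a,2),np.degrees(s['eef_rot']),s['finger_gap'])
im=cv2.cvtColor(p['img'],cv2.COLOR_RGB2BGR)[130:290,170:330]
cv2.imwrite('pics/s7z.png',cv2.resize(im,None,fx=3.5,fy=3.5,interpolation=cv2.INTER_CUBIC))
E
```

```text
clock: 10.2
eef_pos: [571.4, -68.1, 123.5]
eef_rot: [-1.571, -0.0, -1.52]
wrist_force: [-0.1, -3.5, 5.3]
finger_gap: 25.5
clock: 11.03
eef_pos: [569.3, -28.1, 123.5]
eef_rot: [-1.571, -0.0, -1.52]
wrist_force: [0.6, -3.3, 5.9]
finger_gap: 26.3
clock: 11.87
eef_pos: [567.4, 7.8, 123.5]
eef_rot: [-1.571, -0.0, -1.52]
wrist_force: [0.6, -3.3, 5.2]
finger_gap: 25.6
[[ 5.6739e+02  8.0900e+00  1.2347e+02 -3.8000e-01 -3.2600e+00  5.0500e+00]
 [ 5.6738e+02  8.0600e+00  1.2345e+02  4.6000e-01 -1.6500e+00  5.2200e+00]
 [ 5.6738e+02  8.0500e+00  1.2346e+02 -1.9000e-01 -1.3900e+00  5.0300e+00]] [-9.00047195e+01  2.18058774e-02 -8.70823786e+01] 25.676222254764077
```

View pics/s7z.png

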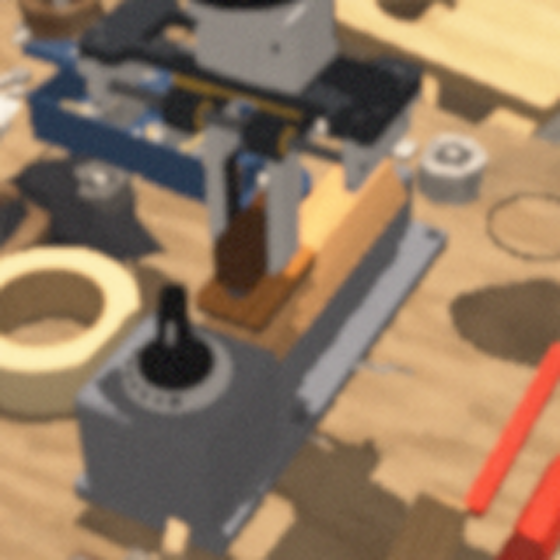

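The stroke ended at y = 8 with a steady 5–6 N throughout. Lift, then travel back to the pad.

```bash
python3 -m jog '[0,-6,0,0,0,0, 0,-20,0,0,0,0, 0,-45,0,0,0,0, 0,-65,0,0,0,0, 0,-72,0,0,0,0, 0,-72,0,0,0,0]'; python3 - <<'E'
from h import *
s=manip.read_state();print(s['eef_pos'],s['wrist_force'])
delta([376,-270.5,150],-93)
E
```

```text
clock: 12.52
eef_pos: [567.7, 7.8, 196.6]
eef_rot: [-1.569, 0.0, -1.52]
wrist_force: [0.3, -0.3, -1.4]
finger_gap: 26.1
[567.7129211    7.76345202 196.56896818] [ 0.30704542 -0.30078194 -1.43933595]
shift [268.2, 46.2, -205.7] turn [-0.1, 5.92, -0.01] rows 8.2
```

```bash
python3 -m jog '[10,0,-8,0,0,0, 36,0,-28,0,1,0, 66,0,-51,0,2,0, 97,0,-75,0,3,0, 128,0,-98,0,4,0, 159,0,-122,0,5,0, 190,0,-146,0,5.9,0, 221,0,-170,0,5.9,0, 248,15,-190,0,5.9,0, 262,30,-201,0,5.9,0]'; python3 -m jog '[4,10,-3,0,0,0, 6,16,-4.6,0,0,0, 6,16,-4.6,0,0,0, 6,16,-4.6,0,0,0]'; python3 - <<'E'
from h import *
p=shot('wrist','w8.png')
s=manip.read_state();print(s['eef_pos'],np.degrees(s['eef_rot']),s['wrist_force'],s['finger_gap'])
delta([376,-270.5,62],-93)
im=cv2.cvtColor(p['img'],cv2.COLOR_RGB2BGR)[100:340,190:390]
cv2.imwrite('pics/w8z.png',cv2.resize(im,None,fx=2.5,fy=2.5,interpolation=cv2.INTER_CUBIC))
E
```

```text
clock: 13.35
eef_pos: [377.1, -266.6, 164.1]
eef_rot: [-1.572, 0.0, -1.625]
wrist_force: [1.1, -0.6, -2.8]
finger_gap: 25.8
clock: 13.68
eef_pos: [375.4, -269.4, 149.2]
eef_rot: [-1.571, 0.001, -1.622]
wrist_force: [0.6, -0.4, -1.1]
finger_gap: 25.7
[ 375.6400716  -269.51002986  149.65948006] [-8.99936737e+01  5.93586943e-03 -9.29374149e+01] [ 1.42058805e-01 -3.70126078e-04 -1.19005165e+00] 25.753442017192025
shift [1.0, 87.7, 0.4] turn [-0.01, 0.06, -0.01] rows 2.1
```

View pics/w8z.png

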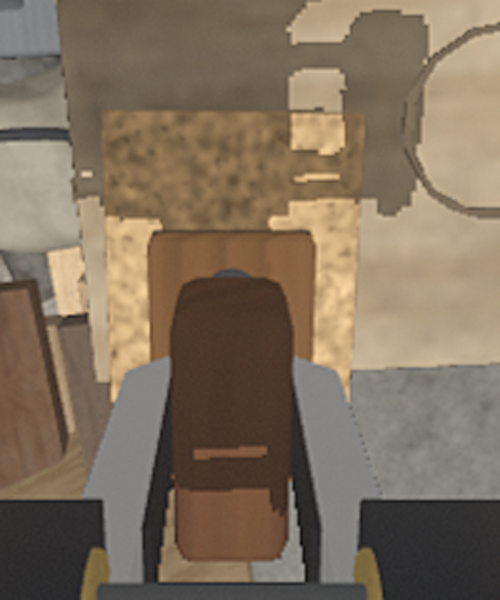

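The view shows the block aligned with the pad. Lowering it now.

```bash
python3 -m jog '[0,15,0,0,0,0, 0,40,0,0,0,0, 0,65,0,0,0,0, 0,82,0,0,0,0, 0,87,0,0,0,0, 0,87,0,0,0,0, 0,87,0,0,0,0]'; python3 -m jog '[0,2,0,0,0,0, 0,4,0,0,0,0, 0,5.5,0,0,0,0, 0,6,0,0,0,0, 0,6,0,0,0,0]';python3 -m jog '[0,0.5,0,0,0,0, 0,1,0,0,0,0, 0,1,0,0,0,0, 0,1,0,0,0,0]'
```

```text
clock: 14.32
eef_pos: [375.8, -270.2, 63.4]
eef_rot: [-1.57, -0.001, -1.622]
wrist_force: [-0.8, -0.3, -0.8]
finger_gap: 26.0
clock: 14.73
eef_pos: [375.2, -270.3, 56.7]
eef_rot: [-1.57, -0.0, -1.623]
wrist_force: [-0.5, 0.7, 1.6]
finger_gap: 25.7
clock: 15.07
eef_pos: [375.2, -270.3, 55.6]
eef_rot: [-1.57, -0.0, -1.623]
wrist_force: [1.0, -0.2, 1.6]
finger_gap: 25.7
```

```bash
python3 -m jog '[0,0,0,0,0,0, 0,0,0,0,0,0, 0,0,0,0,0,0, 0,0,0,0,0,0, 0,0,0,0,0,0]' 56 10; python3 -m jog '[0,-10,0,0,0,0, 0,-30,0,0,0,0, 0,-65,0,0,0,0, 0,-105,0,0,0,0, 0,-140,0,0,0,0, 0,-170,0,0,0,0, 0,-170,0,0,0,0, 0,-170,0,0,0,0]'; python3 - <<'E'
from h import *
p=shot('wrist','w9.png')
s=manip.read_state();print(s['eef_pos'],np.degrees(s['eef_rot']),s['wrist_force'],s['finger_gap'])
q=shot('scene','s9.png')
im=cv2.cvtColor(p['img'],cv2.COLOR_RGB2BGR)[100:340,190:390]
cv2.imwrite('pics/w9z.png',cv2.resize(im,None,fx=2.5,fy=2.5,interpolation=cv2.INTER_CUBIC))
im=cv2.cvtColor(q['img'],cv2.COLOR_RGB2BGR)[130:290,270:430]
cv2.imwrite('pics/s9z.png',cv2.resize(im,None,fx=3.5,fy=3.5,interpolation=cv2.INTER_CUBIC))
E
```

```text
clock: 15.48
eef_pos: [375.1, -270.2, 55.4]
eef_rot: [-1.571, 0.0, -1.623]
wrist_force: [1.0, -0.7, -0.4]
finger_gap: 54.4
clock: 16.15
eef_pos: [375.4, -270.4, 227.3]
eef_rot: [-1.568, -0.002, -1.623]
wrist_force: [0.7, -1.0, -0.5]
finger_gap: 56.0
[ 374.93502656 -270.06444058  225.71291046] [-8.99718643e+01 -2.05780716e-02 -9.30074120e+01] [-0.14430494  0.16269447 -0.85620846] 55.97591393484692
```

View pics/w9z.png

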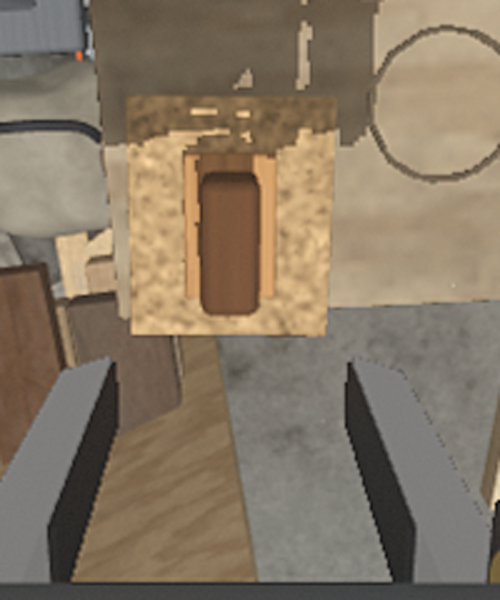

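View pics/s9z.png

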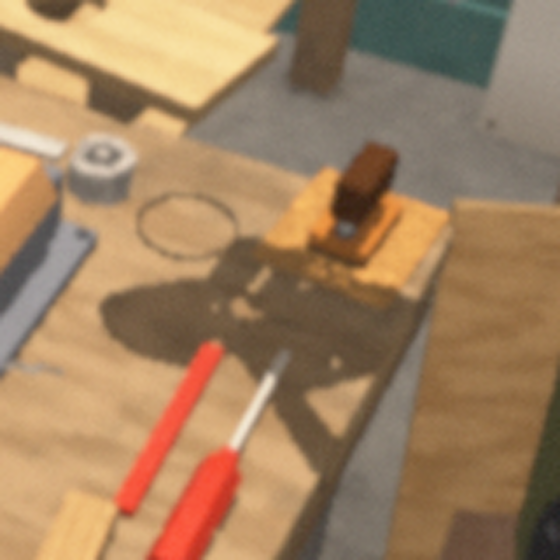

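The block is flat and centred on the pad, handle up. Now the knob: go above it at the home yaw of about −57°.

```bash
python3 - <<'E'
from h import *
delta([562.7,99.8,262],-57.1)
E
```

```text
shift [-379.1, -37.0, 168.3] turn [0.04, -35.91, -0.05] rows 10.0
```

```bash
python3 -m jog '[-12,-10,5,0,-2,0, -45,-36,20,0,-6,0, -82,-36,36,0,-10,0, -119,-36,53,0,-14,0, -156,-36,69,0,-18,0, -193,-36,86,0,-22,0, -230,-36,102,0,-26,0, -267,-36,119,0,-30,0, -304,-36,135,0,-34,0, -341,-36,151,0,-36,0]' 60; python3 - <<'E'
from h import *
delta([562.7,99.8,262],-57.1)
E
```

```text
clock: 17.08
eef_pos: [543.9, 64.5, 260.0]
eef_rot: [-1.573, 0.001, -0.991]
wrist_force: [0.5, -1.4, 0.5]
finger_gap: 60.1
shift [-19.2, -2.1, 35.1] turn [0.13, 0.34, -0.07] rows 1.0
```

```bash
python3 -m jog '[-12,0,20,0,0,0, -20,-1,35.5,0,0,0, -20,-1,35.5,0,0,0, -20,-1,35.5,0,0,0, -20,-1,35.5,0,0,0]'; python3 - <<'E'
from h import *
p=shot('wrist','w10.png')
s=manip.read_state();print(s['eef_pos'],np.degrees(s['eef_rot']),s['wrist_force'],s['finger_gap'])
for t,z in [('knob_wing',92),('knob_grip',119)]: print(t,[(q['xy'],q['score'],onz(p,q['xy'],z)) for q in manip.tip_of(t,p)[:2]])
print(rect(p,'knob_wing',133))
im=cv2.cvtColor(p['img'],cv2.COLOR_RGB2BGR)[100:260,200:360]
cv2.imwrite('pics/w10z.png',cv2.resize(im,None,fx=3.5,fy=3.5,interpolation=cv2.INTER_CUBIC))
E
```

```text
clock: 17.5
eef_pos: [562.2, 97.9, 261.5]
eef_rot: [-1.572, 0.001, -0.995]
wrist_force: [-0.1, -1.0, 0.4]
finger_gap: 59.9
[562.23817037  97.60252729 261.90641691] [-9.00598853e+01  2.06814480e-02 -5.70561304e+01] [ 1.58696904 -0.47731247 -0.80027921] 60.308660942076315
knob_wing [([285.3, 200.0], 0.65, array([565.89415613,  99.05443106,  92.        ]))]
knob_grip [([280.0, 204.0], 0.64, array([559.85452494,  98.31189654, 119.        ])), ([47.0, 316.1], 0.59, array([ 414.25801275, -148.52611316,  119.        ]))]
{'score': 0.74, 'c': array([560.8, 101.4]), 's': array([36.7, 52.7]), 'long_ang': 123.1, 'n': 1530}
```

View pics/w10z.png

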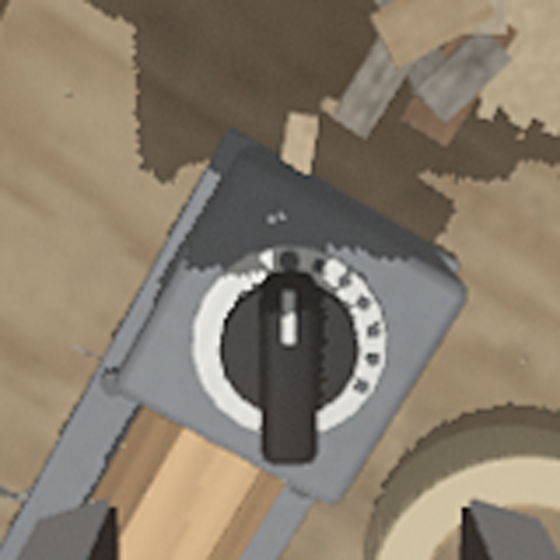

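```bash
python3 - <<'E'
from h import *
p=manip.camera('wrist'); s=manip.read_state();print(s['eef_pos'],np.degrees(s['eef_rot']),s['wrist_force'])
f=lambda x,y,z: np.round(onz(p,[200+(x+.5)/3.5-.5,100+(y+.5)/3.5-.5],z)[:2],1)
print('wing',f(263,366,133),f(318,366,133),f(290,366,133),'ends',f(290,275,133),f(290,462,133))
print('skirt',f(221,350,98),f(359,350,98),f(290,350,98))
print('dial',f(193,345,90),f(385,345,90),f(290,432,90))
d=f(263,450,133)-f(262,300,133); print(np.degrees(np.arctan2(-d[1],-d[0])))
d=f(317,450,133)-f(319,300,133); print(np.degrees(np.arctan2(-d[1],-d[0])))
print(f(290,346,92), 'gearbox corners',f(465,295,86),f(340,500,86),f(120,385,86))
E
```

```text
[562.48573043  97.8284779  262.56002649] [-8.99948697e+01 -3.94498709e-03 -5.70624191e+01] [-0.35431577 -0.01484279  0.00377969]
wing [554.6  98.3] [567.  106.4] [560.7 102.2] ends [547.2 123.1] [575.6  79.2]
skirt [545.6  87.4] [580.5 110. ] [563.   98.7]
dial [538.2  82.1] [587.9 114.3] [578.7  74.7]
122.97249145961113
122.66973605400695
[563.2  98.5] gearbox corners [600.4 140.2] [605.7  62.9] [525.9  57.5]
```

The wing is aligned with the tool. The pointer reads 122.8° in the world frame, so the head yaw is 2.8°. The axis is at about (562.4, 99.9). Descending.

```bash
python3 - <<'E'
from h import *
delta([562.4,99.9,125],-57.2)
E
python3 -m jog '[-1.8,25,1,0,0,0, -1.8,60,1,0,0,0, -1.8,95,1,0,0,0, -1.8,122,1,0,0,0, -1.8,134,1,0,0,0, -1.8,137,1,0,0,0, -1.8,137,1,0,0,0, -1.8,137,1,0,0,0, -1.8,137,1,0,0,0]'; python3 - <<'E'
from h import *
p=shot('wrist','w11.png')
s=manip.read_state();print(s['eef_pos'],np.degrees(s['eef_rot']),s['wrist_force'],s['moment'],s['finger_gap'])
im=cv2.cvtColor(p['img'],cv2.COLOR_RGB2BGR)[100:340,160:400]
cv2.imwrite('pics/w11z.png',cv2.resize(im,None,fx=2.4,fy=2.4,interpolation=cv2.INTER_CUBIC))
E
```

```text
shift [-1.8, 137.6, 1.0] turn [-0.01, 0.14, 0.0] rows 3.3
clock: 18.5
eef_pos: [563.3, 100.6, 127.3]
eef_rot: [-1.568, -0.001, -0.995]
wrist_force: [-0.5, 0.8, -0.2]
finger_gap: 60.1
[563.18064023 100.65230686 127.09396771] [-8.98669489e+01 -6.39675486e-02 -5.70053187e+01] [-0.41104296 -0.20212332  0.21963171] [ 0.01859923 -0.12276293  0.00239685] 60.49512073213017
```

View pics/w11z.png

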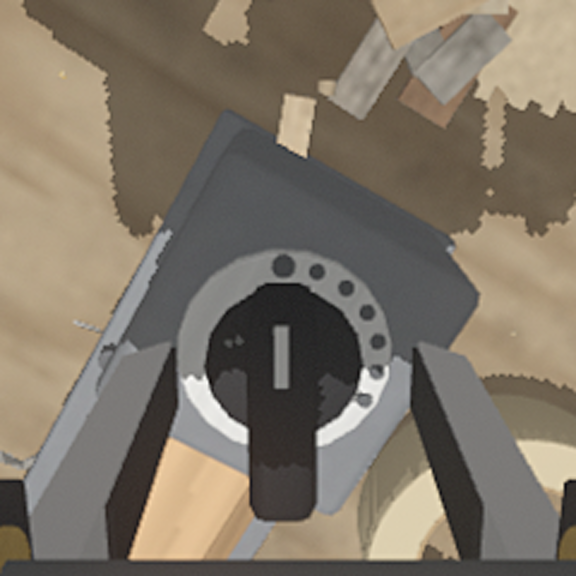

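The wing is centred between the fingers. The dial's home dot is at (283,265) in the zoom and the third dot at (367,312). Closing gently.

```bash
python3 -m jog '[0,0,0,0,0,0, 0,0,0,0,0,0, 0,0,0,0,0,0, 0,0,0,0,0,0, 0,0,0,0,0,0, 0,0,0,0,0,0, 0,0,0,0,0,0, 0,0,0,0,0,0]' 5 8; python3 - <<'E'
from h import *
for i in range(3):
    p=shot('wrist','w12.png')
    s=manip.read_state();print(s['eef_pos'],np.degrees(s['eef_rot']),s['wrist_force'],s['moment'],s['finger_gap'])
E
python3 -m jog '[0,0,0,0,0,0, 0,0,0,0,0,0, 0,0,0,0,0,0]' 3 40; python3 - <<'E'
from h import *
for i in range(3):
    p=shot('wrist','w12.png')
    s=manip.read_state();print(s['eef_pos'],np.degrees(s['eef_rot']),s['wrist_force'],s['moment'],s['finger_gap'])
im=cv2.cvtColor(p['img'],cv2.COLOR_RGB2BGR)[100:340,160:400]
cv2.imwrite('pics/w12z.png',cv2.resize(im,None,fx=2.4,fy=2.4,interpolation=cv2.INTER_CUBIC))
E
```

```text
clock: 19.22
eef_pos: [561.2, 99.7, 125.4]
eef_rot: [-1.575, 0.001, -0.995]
wrist_force: [-13.4, -8.4, 9.8]
finger_gap: 16.7
[561.1086299   99.65869844 125.35943441] [-9.02642977e+01  4.08308184e-02 -5.70033236e+01] [-12.96492062  -7.9093547    8.97902291] [-1.49541577  2.45896618  0.00380637] 15.751965446012411
[561.04997167  99.63182313 125.36878504] [-9.02672383e+01  4.37071830e-02 -5.70102043e+01] [-14.3429426   -8.02987705   9.59678558] [-1.51536013  2.423878    0.0344943 ] 16.04875894595497
[561.03466387  99.62914848 125.3463804 ] [-9.02692892e+01  4.61257871e-02 -5.70096161e+01] [-13.41932812  -7.91720973   8.81398062] [-1.56245973  2.39891733  0.02208816] 16.029084339464042
clock: 19.62
eef_pos: [561.0, 99.6, 125.3]
eef_rot: [-1.575, 0.001, -0.995]
wrist_force: [-13.7, -7.4, 8.5]
finger_gap: 15.8
[561.05383452  99.64696572 125.36541044] [-9.02630709e+01  4.50881016e-02 -5.70078537e+01] [-13.42294852  -7.33464547   9.29746219] [-1.47644993  2.39909213  0.01487466] 15.549340945711524
[561.05551888  99.61764142 125.35008689] [-9.02637861e+01  4.33440769e-02 -5.70101493e+01] [-12.44337159  -7.87148608   8.29980492] [-1.52031467  2.41329042  0.0406143 ] 15.667002259106297
[561.03943135  99.63456094 125.35543541] [-9.02653595e+01  4.49464711e-02 -5.70077427e+01] [-14.29904603  -7.30636846   8.35093681] [-1.46275375  2.39866933  0.04651434] 15.418770857665898
```

View pics/w12z.png

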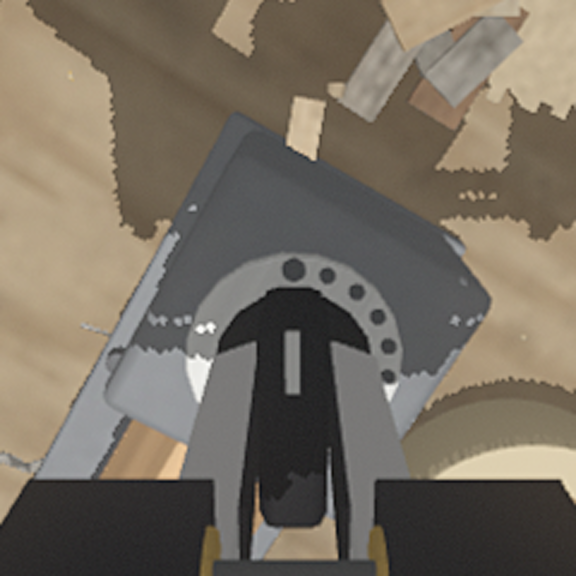

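The grip is on, but a 15 N side load shows about 1.4 mm of misalignment across the wing. I'll relieve it.

```bash
python3 -m jog '[0,0,-0.7,0,0,0, 0,0,-1.4,0,0,0, 0,0,-1.4,0,0,0, 0,0,-1.4,0,0,0]'; python3 - <<'E'
from h import *
a=[]
for i in range(3):
    manip.camera('wrist'); s=manip.read_state(); a.append(np.r_[s['eef_pos'],R.from_euler('xyz',s['eef_rot']).inv().apply(s['wrist_force']),s['moment']])
print(np.round(a,2),np.degrees(s['eef_rot']))
E
```

```text
clock: 20.1
eef_pos: [560.9, 99.5, 125.4]
eef_rot: [-1.572, 0.0, -0.995]
wrist_force: [-5.1, -3.6, 3.5]
finger_gap: 15.6
[[ 5.6091e+02  9.9540e+01  1.2541e+02 -5.3000e-01 -3.5300e+00 -5.5100e+00
  -6.6000e-01  9.2000e-01  6.0000e-02]
 [ 5.6090e+02  9.9540e+01  1.2541e+02 -8.9000e-01 -3.1500e+00 -5.9000e+00
  -6.7000e-01  9.0000e-01  6.0000e-02]
 [ 5.6090e+02  9.9560e+01  1.2540e+02  2.1000e-01 -3.7200e+00 -4.9400e+00
  -5.9000e-01  9.2000e-01  7.0000e-02]] [-9.00838078e+01  1.40385812e-02 -5.70020828e+01]
```

```bash
cat > rd.py <<'E'
from h import *
s=manip.read_state(); print('yaw %.2f q6 %.2f pos %s Ftool %s Mz %.3f gap %.1f t %.2f'%(np.degrees(s['eef_rot'][2]),np.degrees(s['joints'][5]),np.round(s['eef_pos'],2),np.round(R.from_euler('xyz',s['eef_rot']).inv().apply(s['wrist_force']),1),s['moment'][2],s['finger_gap'],s['clock']))
E
python3 -m jog '[0,0,-0.7,0,0,0, 0,0,-0.7,0,0,0]' >/dev/null; python3 rd.py
for i in 1; do python3 -m jog '[0,0,0,0,2,0, 0,0,0,0,4,0, 0,0,0,0,5,0]' >/dev/null; python3 rd.py;  python3 -m jog '[0,0,0,0,2,0, 0,0,0,0,4,0, 0,0,0,0,5,0]' >/dev/null; python3 rd.py; done
python3 - <<'E'
from h import *
p=shot('wrist','w13.png')
im=cv2.cvtColor(p['img'],cv2.COLOR_RGB2BGR)[100:340,160:400]
cv2.imwrite('pics/w13z.png',cv2.resize(im,None,fx=2.4,fy=2.4,interpolation=cv2.INTER_CUBIC))
E
python3 rd.py
```

```text
yaw -57.00 q6 -26.63 pos [560.83  99.5  125.41] Ftool [ 1.1  0.8 -0.1] Mz 0.030 gap 15.8 t 20.42
yaw -62.10 q6 -21.53 pos [560.93  99.52 125.45] Ftool [0.6 0.8 0.3] Mz 0.196 gap 16.0 t 20.67
yaw -67.09 q6 -16.54 pos [560.98  99.59 125.42] Ftool [0.9 2.  1.7] Mz 0.087 gap 15.9 t 20.92
yaw -67.11 q6 -16.52 pos [560.98  99.58 125.44] Ftool [-0.1  1.9  2.5] Mz 0.115 gap 15.6 t 20.97
```

View pics/w13z.png

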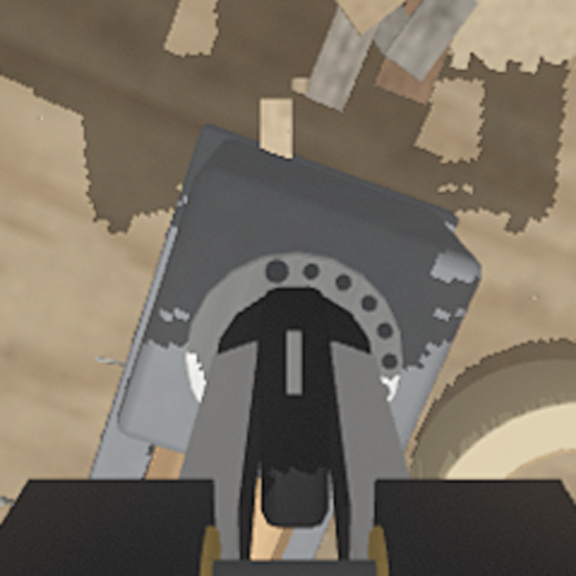

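The knob is turning with the gripper; the pointer is midway between the home and first dots. Continuing to 50° in 5° steps.

```bash

python3 -m jog '[0,0,-0.2,0,2,0, 0,0,-0.2,0,4,0, 0,0,-0.2,0,5,0]' >/dev/null; python3 rd.py
python3 -m jog '[0,0,0,0,2,0, 0,0,0,0,4,0, 0,0,0,0,5,0]' >/dev/null; python3 rd.py
python3 -m jog '[0,0,0,0,2,0, 0,0,0,0,4,0, 0,0,0,0,5,0]' >/dev/null; python3 rd.py
python3 -m jog '[0,0,0,0,2,0, 0,0,0,0,4,0, 0,0,0,0,5,0]' >/dev/null; python3 rd.py
```

```text
yaw -72.06 q6 -11.58 pos [561.05  99.62 125.45] Ftool [0.1 3.  5.2] Mz 0.056 gap 15.8 t 21.22
yaw -77.05 q6 -6.58 pos [561.16  99.64 125.47] Ftool [-1.   3.4  6.3] Mz 0.150 gap 15.5 t 21.47
yaw -82.05 q6 -1.58 pos [561.27  99.66 125.48] Ftool [-1.9  4.3  7.6] Mz 0.176 gap 15.6 t 21.72
yaw -87.05 q6 3.42 pos [561.36  99.64 125.48] Ftool [-1.3  6.   7.4] Mz 0.129 gap 15.8 t 21.97
```

```bash

python3 -m jog '[0,0,0.4,0,2,0, 0,0,0.8,0,4,0, 0,0,0.8,0,5,0]' >/dev/null; python3 rd.py
python3 -m jog '[0,0,0.1,0,2,0, 0,0,0.2,0,4,0, 0,0,0.2,0,5,0]' >/dev/null; python3 rd.py
python3 -m jog '[0,0,0.1,0,2,0, 0,0,0.2,0,4,0, 0,0,0.2,0,5,0]' >/dev/null; python3 rd.py
python3 -m jog '[0,0,0.1,0,2,0, 0,0,0.2,0,4,0, 0,0,0.2,0,5,0]' >/dev/null; python3 rd.py
python3 - <<'E'
from h import *
p=shot('wrist','w14.png')
im=cv2.cvtColor(p['img'],cv2.COLOR_RGB2BGR)[100:340,160:400]
cv2.imwrite('pics/w14z.png',cv2.resize(im,None,fx=2.4,fy=2.4,interpolation=cv2.INTER_CUBIC))
E
python3 rd.py
```

```text
yaw -92.06 q6 8.42 pos [561.56  99.64 125.44] Ftool [-3.5  1.6  3.7] Mz 0.085 gap 15.5 t 22.22
yaw -97.05 q6 13.41 pos [561.67  99.64 125.43] Ftool [-2.6  2.1  2.5] Mz 0.161 gap 16.1 t 22.47
yaw -102.04 q6 18.40 pos [561.79  99.6  125.43] Ftool [-3.4  1.3  1.9] Mz 0.233 gap 16.0 t 22.72
yaw -107.05 q6 23.40 pos [561.92  99.56 125.43] Ftool [-4.   2.2 -0.2] Mz 0.165 gap 15.7 t 22.97
yaw -107.07 q6 23.43 pos [561.93  99.56 125.46] Ftool [-4.7  1.4 -0.2] Mz 0.126 gap 15.7 t 23.02
```

View pics/w14z.png

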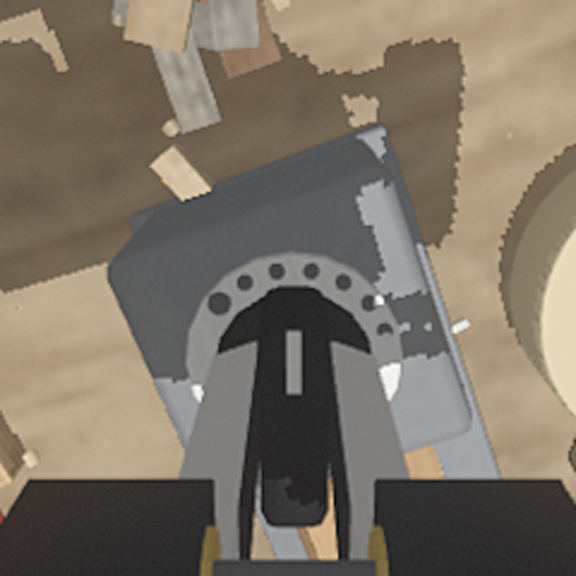

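The pointer is midway between the second dot (277,271) and third dot (312,271), at 50°. The torque has just dropped past its third peak. Fine steps to 60° now.

```bash

for k in 1 2 3; do :; done
python3 -m jog '[0,0,0,0,1,0, 0,0,0,0,2,0, 0,0,0,0,2.5,0]' >/dev/null; python3 rd.py
python3 -m jog '[0,0,0,0,1,0, 0,0,0,0,2,0, 0,0,0,0,2.5,0]' >/dev/null; python3 rd.py
python3 -m jog '[0,0,0,0,1,0, 0,0,0,0,2,0, 0,0,0,0,2.5,0]' >/dev/null; python3 rd.py
python3 -m jog '[0,0,0,0,1,0, 0,0,0,0,2,0, 0,0,0,0,2.5,0]' >/dev/null; python3 rd.py
python3 -m jog '[0,0,0,0,0,0, 0,0,0,0,0,0]' >/dev/null; python3 rd.py
python3 - <<'E'
from h import *
a=[]
for i in range(4):
    p=shot('wrist','w15.png'); a.append(manip.read_state()['moment'][2])
print(np.mean(a),a)
q=shot('scene','s15.png')
im=cv2.cvtColor(p['img'],cv2.COLOR_RGB2BGR)[100:340,160:400]
cv2.imwrite('pics/w15z.png',cv2.resize(im,None,fx=2.4,fy=2.4,interpolation=cv2.INTER_CUBIC))
E
python3 rd.py
```

```text
yaw -109.54 q6 25.89 pos [561.98  99.54 125.45] Ftool [-5.5  3.4 -0.1] Mz 0.049 gap 15.6 t 23.27
yaw -112.05 q6 28.40 pos [562.    99.53 125.43] Ftool [-5.3  1.4  0.5] Mz 0.090 gap 15.4 t 23.52
yaw -114.55 q6 30.90 pos [562.06  99.49 125.44] Ftool [-5.3  2.6  0.8] Mz 0.085 gap 15.7 t 23.77
yaw -117.04 q6 33.39 pos [562.11  99.47 125.44] Ftool [-5.9  2.3  0.7] Mz 0.130 gap 15.7 t 24.02
yaw -116.99 q6 33.34 pos [562.11  99.48 125.46] Ftool [-5.6  2.8  1.6] Mz 0.116 gap 15.5 t 24.18
0.12001613471414935 [np.float64(0.1071312908613624), np.float64(0.08276931886092392), np.float64(0.14014756754716912), np.float64(0.15001636158714193)]
yaw -116.99 q6 33.33 pos [562.12  99.45 125.45] Ftool [-5.7  2.8 -0. ] Mz 0.117 gap 15.4 t 24.43
```

View pics/w15z.png

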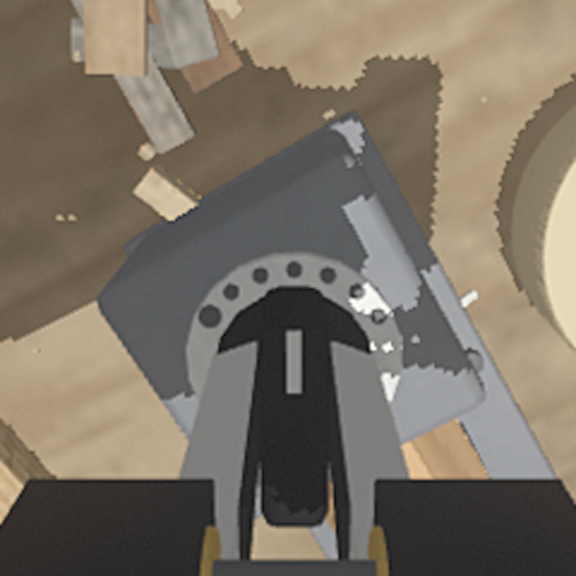

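View pics/s15.png

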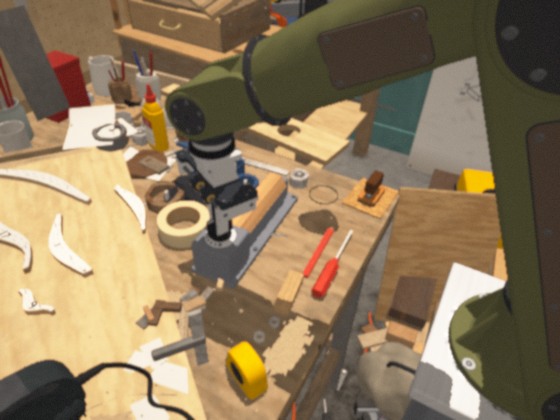

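The pointer line (column 294) sits on the third dot at (294,269). The torque, about 0.12 N m and rising, matches a stop. The block is on its pad and the bystanders haven't moved. Handing in.

```bash
python3 - <<'E'
from cell import manip
print(manip.sign_off())
E
python3 rd.py
```

```text
the job is handed in; nothing more can be done
None
the job is handed in; nothing more can be done
```

The job is done and handed in at about 24.5 s of the 72 s allowed. I got no verdict back.

- **Stroke:** I drew the block along the top flat in one continuous stroke of about 110 mm, from head y of about -100 to +10. The handle was sunk about 6 mm. The wrist read a steady 5 to 6 N upward and about 3.4 N of drag, with no break in contact.
- **Block back:** I set it down on the cork pad. The wrist and scene pictures after release show it flat, near the centre of the pad and wholly on it.
- **Knob:** I turned it clockwise in small steps and counted three torque peaks. I stopped 60.0° from home without going past, and the pointer lines up with the third dot on the dial. The holding torque is about 0.12 N m and was rising again, as expected at a stop. The gripper still holds the wing at 40 N.
- **Checks that were off:** When I closed on the knob there was a side load of about 15 N from a 2 mm alignment error, which I corrected before turning. About 6 N of side load remained at the end. My other checks agreed, and nothing else on the bench appears to have moved.

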